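# Open the dust extractor's filter box

## Robot

A 6-joint arm with a two-finger parallel gripper is mounted at the origin on the work surface. World frame = base frame: x ahead of the robot, y to its left, z up, the work surface at z = 0. Lengths are in mm, angles in rad, forces in N, time in s.
With the tool pointing down it reaches from about 325 to 925 mm from the base axis. Payload 3.1 kg.
Tool frame: the origin (TCP) lies on the centre line of the jaws, within the pads' length; the fingertips stand 11 mm ahead of it and the grasp point (between the pads) lies 8 mm behind it; z points along the fingers, y is the line along which they close (so a half turn about z gives the same grasp; the last joint's range is limited). The gripper opens to 85 mm and grips with 20 to 120 N. Pads are 22 mm wide; open, the fingers measure 114 mm over their backs; the gripper's body (76 mm by 85 mm) begins 54 mm behind the grasp point. The pads swing forward as they close: fully open they stand 13 mm farther back than shut.
Start: joints at [-1.45, 0.217, 1.613, -0, 1.311, -0.112], TCP at [144.21, -608.147, 218.4] pointing down, gripper open.
Joint ranges: [-2.75, 2.75], [-0.78, 2.1], [0.31, 2.55], [-1.13, 4.27], [0.13, 2.63], [-2.58, 2.58]. Speed limits (rad/s): [2.79, 2.79, 3.14, 3.14, 3.14, 3.14].

## Interface

Orientations are given as a unit quaternion [x, y, z, w].
In Python, from plant import readout, cams, hand_in gives the robot as it stands. The module is installed in compiled form; this text tells all that it offers.
- The arm moves only by the tool move_arm, never from a script. Its argument "steps" is a list of rows, each a list of 3 entries, a list of its own where there are three numbers: the shift along the tool's x, y, z scaled (see below), then the turn, a rotation vector about the tool's x, y, z scaled (see below), then the gripper command: -1 is shut, 1 is fully open, values between are in proportion. In form: [[[dx, dy, dz], [rx, ry, rz], hand], ...]. A call has 1 to 20 rows; each row is the pose to reach, as a shift and turn from the pose commanded when the call began, along the tool's axes at that moment; what a row does not reach only later rows make up. The controller multiplies each number of a shift by 100 mm and each number of a turn by 30 degrees. A row lasts 1/10 s, in which the tool goes at most 50 mm and 8.59 degrees, less where a joint would pass 70% of its speed; a pose out of reach is approached as far as the arm can. A call with a number of a shift or a turn outside -1 to 1 is refused whole. A call with a gripper value outside its range is refused whole. The fingers move at their own pace and stop on an object; the grip force is fixed at half the most. Time passes only in rows, so rows that repeat a pose let the fingers close. It gives the time, the measured TCP pose, the force, the opening and the grip force at its end, in the units of the state.
- readout.state(): the state, without advancing time (a new reading comes with each control period).
- cams.snapshot(name): name is "scene" or "side" or "wrist"; returns the picture (400x640x3 uint8, red, green, blue); there is no depth.
- cams.camera_model(name): a dict with "fx", "fy", "cx", "cy" (pixels), "R" (3x3) and "t" (3): a world point X has camera coordinates R X + t. Camera axes: x right, y down, z forward; pixel columns grow to the right and rows downward; lengths in mm; the calibration is good to about 2 mm. A picture is of the moment at which its call begins: read the wrist's pose just before it. camera_model takes no time and is no camera call; for the wrist camera it gives the pose at the moment of the call.
- hand_in(): hands the job in; it is judged then, once.
Trained networks look in the newest picture that a camera, given by its name, has taken for a name from the list of things; names that differ only in an ending like _2 or _b are one class to them, and where a whole thing is asked for, a point or a joint stands for the part that bears it (a point fixed in the world has none). Each returns a list of dicts, best first, with "conf" (0 to 1); they miss things now and then, are a little off and sometimes report something else, mostly with a low value. They report only what shows in the picture. A call takes as long as a camera call. They do not tell look-alikes from the thing itself.
- cams.find_in(camera, label): "position" ([x, y, z] in mm, in world coordinates, good to about 4 mm: the middle of the surface that is visible of it).
The state is a dict: "clock": time; "joint_positions": joint angles; "dq": joint speeds; "tau": joint torques, N m; "position": TCP position; "eef_rot": TCP orientation; "ft_force": force on the tool from outside, world axes, zero at the start; "wrist_torque": the same for the moment, N m; "finger_gap": finger opening in mm; "grasp_force": force on a finger pad.
Only numpy, scipy, OpenCV 4.12 (cv2) and the standard library are available. Lean on these libraries where they do the work, as an engineer would, in place of code of your own. Each camera call takes 0.05 s, during which the arm holds its last target. There are 200 camera calls.

## Task

Open the dust extractor's filter box so that the filter can be seen: press the snap tab in front of the cover all the way in, then push the released cover by its lug along its rails, off its seat and over the tab, until the whole pleated filter is uncovered. The cover must stay flat on its rails and not be lifted, and the other things on the bench stay where they are.

Things in the scene. Friction and masses are not known exactly. Their poses are not given: they have to be found in the camera images.
- filter_box: Grey metal filter box fixed to the bench, 180 mm (x) by 320 mm (y), deck 60 mm high. Origin: centre of its underside; z up; yaw varies by up to 63 degrees either way. The cover slides along the box's +y on two rails (tops at z = 66 mm) between side guides (tops at z = 73 mm) with 3 mm play each side. A hose port sticks out 50 mm from the -y end, below the deck.
- filter_mid (a point): Middle of the pleated paper filter in its 100 by 100 mm well, under the seated cover: x = 0, y = -75, z = 45 mm in the box frame; the well runs from y = -125 to -25 mm. Behind the seat a low rim lies at y = -140 to -146 mm, its top at z = 70 mm.
- rails_end (a point): Face of the fixed end stop (top z = 72 mm) that closes the rails, at x = 0, y = 148, z = 66 mm in the box frame. It stops the cover after a slide of about 163 mm.
- cover: Loose flat white plastic cover, about 0.4 kg, 136 mm (x) by 120 mm (y), plate 6 mm thick. Origin: centre of its underside; axes parallel to the box's. Seated, it lies within 2 mm of x = 0, y = -75, z = 66 mm in the box frame. Once released, a few newtons slide it, and it stays where it is left. A slide of 110 mm along +y uncovers the whole filter.
- lug_face (a point): Centre of the upright push face of the cover's black wedge-shaped lug, 80 mm wide, looking to -y: 25 mm on the -y side of the cover's origin, 17 mm above its underside. The face reaches from 6 to 28 mm above the underside; the lug's top is flat for 12 mm, then ramps down to +y. Behind the face 35 mm of flat plate run to the trailing edge: fingertips go down there and push to +y.
- tab_top (a point): Centre of the top of the snap tab, a black block 44 mm (x) by 36 mm (y) standing out of the deck at x = 0, y = 7 mm in the box frame, about 5 mm in front of the cover's leading edge. Out, its top is 74 mm above the bench, 8 mm above the cover's underside, and blocks the cover. Fully in, its top is at 62 mm, 2 mm above the deck, and the cover passes over it.
- tab (a joint): Travel of the snap tab in m: 0 = out (it may start up to 0.002 in), 0.012 = fully in. It goes straight down against a resistance of about 4 N, meets a firm stop at 0.012, and stays in where it is left.
- sanding_block: Bystander: wooden sanding block with a cork sole, 65 by 110 by 38 mm, lying on the bench. Origin: centre of its underside.
- jar: Bystander: closed jar with a steel cap, 60 mm across, 90 mm high. Origin: centre of its underside.
- bench_dog: Bystander: small aluminium bench dog standing upright, 34 mm across its head, 58 mm high. Origin: centre of its underside.
Things that resemble listed ones, but are neither listed nor needed, are in the scene too. Several things have the shape of the cover; the one meant has the colours described above.

How it is judged (in metres and radians):
On the way, in this order (a step that is already met when the one before it is completed fails the run):
1. the snap tab is pressed in while the cover is still on its seat (value of joint tab above 0.01 m and y of cover in the frame of filter_box below -0.06 m), for 0.1 s.
2. the cover has been pushed off its seat and the filter is uncovered (y of cover in the frame of filter_box above 0.03 m), for 0.2 s.
At the end, for the whole second after the job is handed in: The cover lies flat and still on its rails (within 3 mm in height and 0.05 rad), slid at least 104.5 mm from its nominal seat so that the filter is uncovered, and the snap tab is still in (more than 8.5 mm) (y of cover in the frame of filter_box between 0.0295 and 0.095 m and z of cover in the frame of filter_box between 0.063 and 0.069 m and angle between cover's own z axis and vertical below 0.05 rad and value of joint tab above 0.0085 m and linear speed of cover below 0.01 m/s); the robot touches nothing.
It fails at once if the cover is lifted more than 10 mm off its rails or tipped more than 0.2 rad (z of cover in the frame of filter_box above 0.076 m or angle between cover's own z axis and vertical above 0.2 rad).
It fails at once if the cover is forced over the tab while the tab is out (value of joint tab below 0.006 m and y of cover in the frame of filter_box above -0.06 m).
It fails at once if the sanding block, jar or bench dog is moved more than 20 mm or lifted (distance of any of sanding_block, jar, bench_dog from where it was at the start of the episode above 0.02 m).
It also fails if it takes over 45 s, if anything falls off the work surface, if the arm or the gripper's body presses on something with over 40 N, if the wrist force passes 120 N, or if a joint passes its speed limit or range.

## Working session

There is one attempt and no reset: what is moved stays moved. The work goes in short steps, Python scripts to look and compute and a tool call to move; the robot and the scene stay as the last step left them, time stands still between calls to the robot, and variables do not carry over. Pictures are saved under pics/ and viewed, at most 10 in all, crops included, and the job is handed in when it is done.

Besides the shell and the picture viewer there is one more tool, called as name([rows], argument=value, ...), one row to a line, values as JSON. move_arm: Moves the arm, as the interface text tells. Its arguments: {"type":"object","properties":{"steps":{"type":"array","items":{"type":"array"}}},"required":["steps"]}

```bash
mkdir -p pics
python3 - <<'E'
from plant import readout, cams
import cv2,numpy as np
for c in ["scene","side"]:
    im=cams.snapshot(c); cv2.imwrite(f"pics/{c}0.png",im[:,:,::-1])
    for l in ["filter_box","cover","lug_face","tab_top","sanding_block","jar","bench_dog"]:
        r=cams.find_in(c,l); m=cams.camera_model(c)
        for d in r[:4]:
            p=np.array(m["R"])@np.array(d["position"])+np.array(m["t"]).ravel()
            print(c,l,round(d["conf"],2),np.round(d["position"]),np.round([m["fx"]*p[0]/p[2]+m["cx"],m["fy"]*p[1]/p[2]+m["cy"]]))
s=readout.state();print(s)
E
```

```text
scene filter_box 0.87 [600.  87.  55.] [335. 208.]
scene filter_box 0.52 [584.  67.  79.] [334. 195.]
scene cover 0.87 [ 573. -269.    9.] [260. 163.]
scene cover 0.79 [ 807. -292.    4.] [191. 192.]
scene cover 0.71 [650.  10.  70.] [301. 198.]
scene cover 0.61 [650. 425.   7.] [427. 305.]
scene lug_face 0.98 [ 571. -271.    7.] [260. 163.]
scene lug_face 0.94 [ 808. -293.    8.] [190. 191.]
scene lug_face 0.93 [646. 426.   4.] [428. 305.]
scene lug_face 0.78 [656.  14.  73.] [300. 199.]
scene tab_top 0.55 [588.  67.  74.] [333. 197.]
scene sanding_block 0.73 [776. 122.  39.] [293. 252.]
scene jar 0.64 [686. 228.  65.] [352. 248.]
scene bench_dog 0.61 [570. 254.  56.] [392. 234.]
scene bench_dog 0.3 [586.  64.  73.] [333. 196.]
side filter_box 0.74 [547. 108.  57.] [347. 232.]
side cover 0.81 [636.  13.  72.] [322. 196.]
side cover 0.69 [637. 431.   6.] [268. 355.]
side cover 0.56 [ 562. -269.    4.] [368. 156.]
side cover 0.55 [ 800. -295.    7.] [300. 140.]
side lug_face 0.8 [ 560. -273.    6.] [369. 155.]
side lug_face 0.78 [642.  16.  71.] [319. 196.]
side lug_face 0.75 [ 790. -
[... 290 characters left out ...]
ions': array([-1.45019240e+00,  2.16832980e-01,  1.61338213e+00,  2.88640977e-05,
        1.31129101e+00, -1.12191948e-01]), 'dq': array([-2.06202284e-03,  6.21346155e-04,  5.44507989e-04,  1.54084405e-03,
        5.06521231e-04,  2.77117493e-06]), 'tau': array([ 1.55402395e-04, -3.96827066e+01, -3.04236817e+01, -8.62144702e-05,
        5.60977969e-04, -1.34321166e-05]), 'position': array([ 144.2255125 , -608.16185625,  218.45122882]), 'eef_rot': array([9.93233834e-01, 1.16131600e-01, 1.41308280e-05, 4.32056201e-05]), 'ft_force': array([ 0.02647979, -0.12813973,  0.09899804]), 'wrist_torque': array([-0.01908713, -0.0005254 , -0.00714113]), 'grasp_force': 0.0, 'finger_gap': 85.75423975559251}
```

View pics/scene0.png

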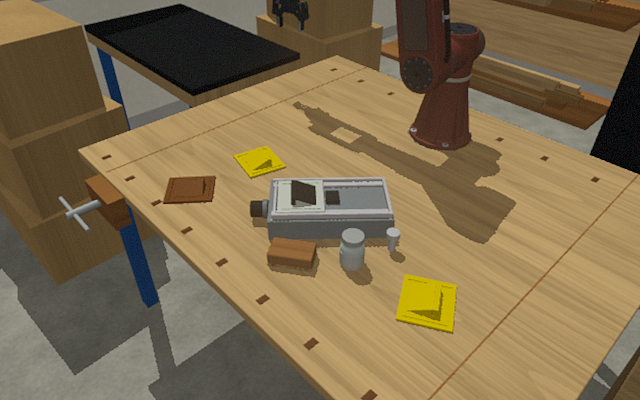

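View pics/side0.png

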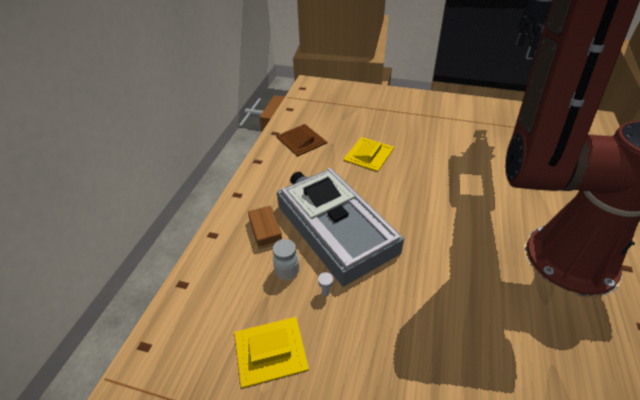

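The candidates are the yellow cover at (260,163), the brown one at (190,190), the yellow one at (427,305), and the white one with a black lug on the grey box at (300,198). The white one fits the description, and the tab shows at (333,197). I'll check it in one crop.

Run:
```python
import cv2,numpy as np
a=cv2.imread("pics/scene0.png")[165:250,240:410];b=cv2.imread("pics/side0.png")[160:290,265:415]
a=cv2.resize(a,(780,390),interpolation=cv2.INTER_CUBIC)[:, :]
cv2.imwrite("pics/crop1.png",cv2.resize(b,(690,598),interpolation=cv2.INTER_CUBIC))
```

```text
(no output)
```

View pics/crop1.png

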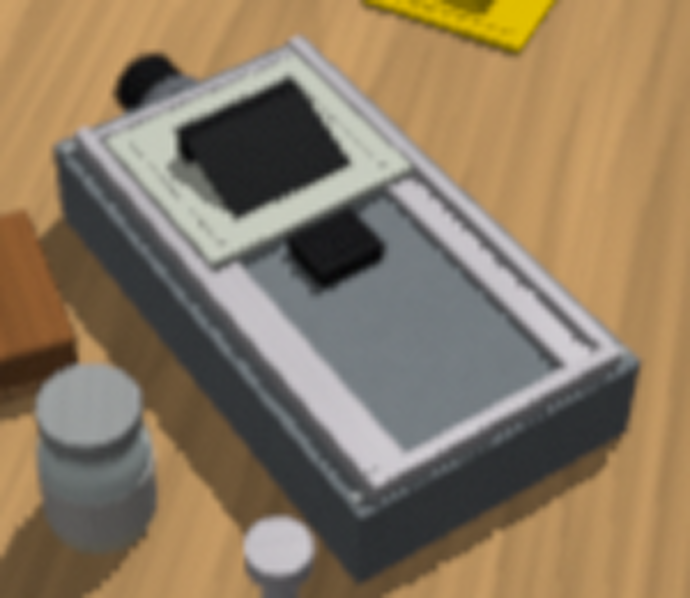

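The crop shows the white cover with the black lug on the grey box, with the tab in front of it at crop (335,245), i.e. side pixel (338,213). This is the right one.

```bash
cat > h.py <<'E'
import numpy as np
def ray(m,u,v,z):
    R=np.array(m["R"]);t=np.array(m["t"]).ravel()
    c=-R.T@t; d=R.T@np.array([(u-m["cx"])/m["fx"],(v-m["cy"])/m["fy"],1]); return c+d*(z-c[2])/d[2]
E
python3 - <<'E'
from h import *
from plant import cams
m=cams.camera_model("side")
def P(n,u,v,z): p=ray(m,265+u/4.6,160+v/4.6,z); print(n,np.round(p)); return p
c=[P("c",u,v,72) for u,v in [(105,143),(290,68),(412,165),(217,265)]]
print(np.mean(c,0))
e=[P("b",*p,73) for p in [(65,150),(365,495),(635,358),(298,40)]]
t=[P("t",*p,74) for p in [(380,242),(320,275)]]
def ang(a,b): d=b-a; return np.degrees(np.arctan2(d[1],d[0]))
print(ang(c[0],c[3]),ang(c[1],c[2]),ang(e[0],e[1]),ang(e[3],e[2]),ang(e[1],e[2])+0,ang(c[3],c[2]))
print(np.mean(e,0))
w=cams.camera_model("wrist");print(w)
E
```

```text
c [730.  19.  72.]
c [642. -73.  72.]
c [552.  -8.  72.]
c [639.  96.  72.]
[640.58308567   8.51687757  72.        ]
b [750.  31.  73.]
b [526. 225.  73.]
b [410. 105.  73.]
b [643. -98.  73.]
t [556.  58.  74.]
t [582.  90.  74.]
139.7944640723199 144.20704912806255 139.21448812838162 138.93713348858952 -133.89307237332207 -129.8204701285228
[582.34785159  65.71084306  73.        ]
{'fx': 293.5867137097946, 'fy': 293.5867137097946, 'cx': 320.45582011956856, 'cy': 198.51604176194084, 'R': array([[ 2.30023532e-01, -9.73184630e-01,  9.22362424e-04],
       [-9.26077002e-01, -2.18597591e-01,  3.07565406e-01],
       [-2.99116300e-01, -7.16014596e-02, -9.51526495e-01]]), 't': array([-624.28732866,  -39.80438548,  380.38564072])}
```

move_arm([
  [[0.4,-0.4,-0.2],[0,0,-0.25],-1],
  [[0.8,-0.8,-0.4],[0,0,-0.5],-1],
  [[1,-1,-0.8],[0,0,-0.75],-1],
  [[1,-1,-0.8],[0,0,-1],-1],
])

```text
clock: 1.2
position: [220.6, -486.6, 302.4]
eef_rot: [0.928, 0.373, 0.0, 0.003]
ft_force: [0.4, -0.4, 1.6]
finger_gap: 28.4
grasp_force: 0.0
```

move_arm([
  [[0.4,-0.2,0],[0,0,-0.25],-1],
  [[0.8,-0.4,0],[0,0,-0.5],-1],
  [[1,-0.4,0],[0,0,-0.75],-1],
  [[1,-0.4,0],[0,0,-1],-1],
])

```text
clock: 1.6
position: [265.1, -387.9, 298.8]
eef_rot: [0.799, 0.601, 0.0, 0.001]
ft_force: [-0.6, -0.8, -0.1]
finger_gap: -0.0
grasp_force: 0.0
```

move_arm([
  [[0.4,-0.3,0],[0,0,-0.25],-1],
  [[0.8,-0.6,0],[0,0,-0.5],-1],
  [[1,-1,0],[0,0,-0.75],-1],
  [[1,-1,0],[0,0,-1],-1],
])

```text
clock: 2.0
position: [194.6, -262.2, 298.1]
eef_rot: [0.618, 0.786, -0.001, 0.0]
ft_force: [0.9, -1.6, 0.0]
finger_gap: -0.2
grasp_force: 0.0
```

move_arm([
  [[0.1,0.4,0],[0,0,-0.25],-1],
  [[0.2,0.8,0],[0,0,-0.5],-1],
  [[0.4,1,0],[0,0,-0.75],-1],
  [[0.4,1,0],[0,0,-1],-1],
])

```text
clock: 2.4
position: [286.1, -201.3, 298.6]
eef_rot: [0.391, 0.92, 0.001, 0.0]
ft_force: [-0.0, -0.8, -0.4]
finger_gap: -0.2
grasp_force: 0.0
```

move_arm([
  [[0,0.5,0],[0,0,-0.19],-1],
  [[0,1,0],[0,0,-0.19],-1],
])

```text
clock: 2.6
position: [357.9, -135.2, 299.0]
eef_rot: [0.352, 0.936, -0.0, 0.001]
ft_force: [0.2, -1.1, -0.2]
finger_gap: 0.3
grasp_force: 0.0
```

move_arm([
  [[0,0.5,0],[0,0,0],-1],
  [[0,1,0],[0,0,0],-1],
])

```text
clock: 2.8
position: [424.1, -57.9, 298.9]
eef_rot: [0.35, 0.937, -0.0, 0.001]
ft_force: [-0.1, -1.5, -0.4]
finger_gap: -0.4
grasp_force: 0.0
```

move_arm([
  [[0,0.5,0],[0,0,0],-1],
  [[0,1,0],[0,0,0],-1],
  [[0,1,0],[0,0,0],-1],
  [[0,1,0],[0,0,0],-1],
])

```text
clock: 3.2
position: [488.5, 16.9, 298.0]
eef_rot: [0.349, 0.937, -0.0, -0.001]
ft_force: [0.4, -0.3, -0.5]
finger_gap: 0.4
grasp_force: 0.0
```

Run:
```python
from h import *
from plant import cams,readout
import cv2
s=readout.state();m=cams.camera_model("wrist");im=cams.snapshot("wrist");cv2.imwrite("pics/w1.png",im[:,:,::-1])
print(s["position"],s["eef_rot"],s["joint_positions"])
for l in ["filter_box","cover","lug_face","tab_top"]:
    for d in cams.find_in("wrist",l)[:3]: print(l,d)
import json;json.dump({k:np.array(v).tolist() for k,v in m.items()},open("w1.json","w"))
```

```text
[488.52533989  16.86963371 297.99460886] [ 3.48602956e-01  9.37270184e-01 -4.53657954e-04 -6.12409729e-04] [-1.08798538e-01 -1.36209986e-01  1.82988850e+00 -5.84223268e-04
  1.44932380e+00 -9.67363159e-01]
filter_box {'position': [539.6, 95.4, 60.4], 'conf': 0.88}
cover {'position': [635.7, 9.3, 72.3], 'conf': 0.97}
cover {'position': [624.9, 401.3, 5.0], 'conf': 0.87}
cover {'position': [533.4, -269.5, 7.1], 'conf': 0.82}
lug_face {'position': [622.8, 401.4, 4.4], 'conf': 0.93}
lug_face {'position': [633.0, 9.6, 75.7], 'conf': 0.92}
lug_face {'position': [529.8, -269.8, 8.8], 'conf': 0.82}
tab_top {'position': [579.2, 58.8, 70.6], 'conf': 0.56}
```

View pics/w1.png

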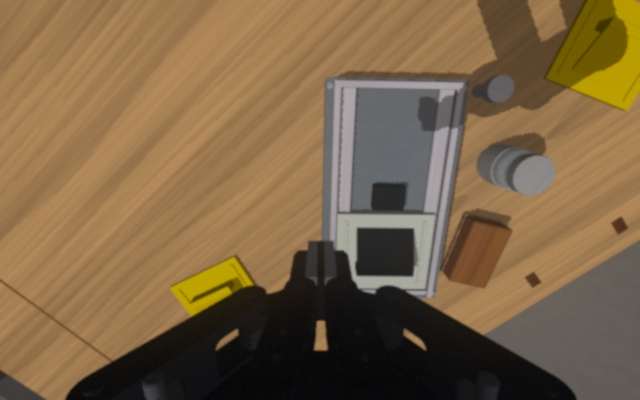

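The wrist view shows the box upright in the image. The tab top is at about (389,196), the cover's front edge runs (336,213)–(436,214), and the jar (520,170) and sanding block (478,250) lie to the right, clear of the path.

Run:
```python
from h import *
import json,cv2
from scipy.optimize import least_squares
m=json.load(open("w1.json"))
def ang(a,b): d=b-a; return np.degrees(np.arctan2(d[1],d[0]))
P=lambda u,v,z: ray(m,u,v,z)
f=[P(336,213,72),P(436,214,72)];r=P(431,291,72)
print("cover front",f,ang(*f),"side",ang(r,f[1]))
for n,(u,v) in dict(tabTL=(373,183),tabTR=(406,183),tabBL=(373,209),tabBR=(406,209)).items(): print(n,P(u,v,74)[:2])
print("lug face",[P(u,v,94)[:2] for u,v in[(358,275),(414,275)]])
print("box end",[P(u,v,z)[:2] for u,v,z in[(327,80,60),(468,80,60)]])
im=cv2.imread("pics/w1.png")
cv2.imwrite("pics/w1c.png",cv2.resize(im[70:305,315:475],(544,799),interpolation=cv2.INTER_CUBIC)[:, :][:598*1] if 0 else cv2.resize(im[170:305,315:475],(704,594),interpolation=cv2.INTER_CUBIC))
```

```text
cover front [array([551.64510191,  -9.31542361,  72.        ]), array([643.62647297,  94.99304677,  72.        ])] 48.59348419273222 side 142.57718077914168
tabTL [550.47506924  56.05788214]
tabTR [579.30762093  89.44915783]
tabBL [579.76339067  33.41595052]
tabBR [609.41892578  67.77589439]
lug face [array([636.25175485, -41.1227685 ]), array([687.65800234,  18.5144106 ])]
box end [array([412.1402147 ,  93.49353973]), array([527.20312952, 226.54007056])]
```

View pics/w1c.png

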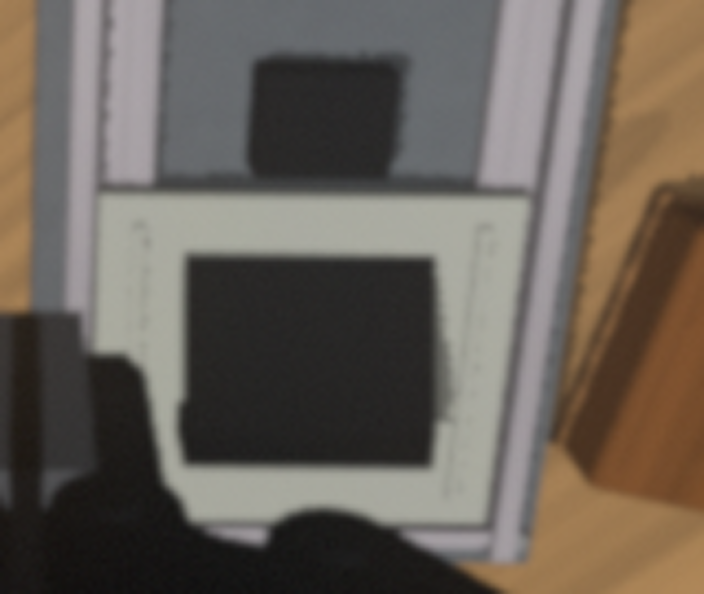

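move_arm([
  [[-0.2,0.45,0.2],[0,0,0],-1],
  [[-0.41,0.93,0.5],[0,0,0],-1],
  [[-0.41,0.93,0.8],[0,0,0],-1],
  [[-0.41,0.93,1],[0,0,0],-1],
  [[-0.41,0.93,1],[0,0,0],-1],
])

```text
clock: 3.95
position: [577.3, 58.5, 194.0]
eef_rot: [0.351, 0.937, -0.002, -0.004]
ft_force: [-0.1, -0.6, -0.4]
finger_gap: 0.1
grasp_force: 0.0
```

move_arm([
  [[0,0,0.3],[0,0,0],-1],
  [[0,0,0.6],[0,0,0],-1],
  [[0,0,0.8],[0,0,0],-1],
  [[0,0,1],[0,0,0],-1],
  [[0,0,1],[0,0,0],-1],
  [[0,0,1],[0,0,0],-1],
])

```text
clock: 4.55
position: [581.2, 58.7, 100.1]
eef_rot: [0.35, 0.937, 0.0, 0.001]
ft_force: [-0.1, -0.3, 0.9]
finger_gap: -0.1
grasp_force: 0.0
```

Run:
```python
from plant import cams,readout
import cv2
s=readout.state();print(s["position"],s["ft_force"],s["eef_rot"])
im=cams.snapshot("side")[160:290,265:415];cv2.imwrite("pics/s2.png",cv2.resize(im[:,:,::-1],(690,598),interpolation=cv2.INTER_CUBIC))
```

```text
[581.17203154  58.73352615 100.08196628] [-0.05362589 -0.27173424  0.8701    ] [3.50428542e-01 9.36588983e-01 3.26508729e-04 8.98215925e-04]
```

View pics/s2.png

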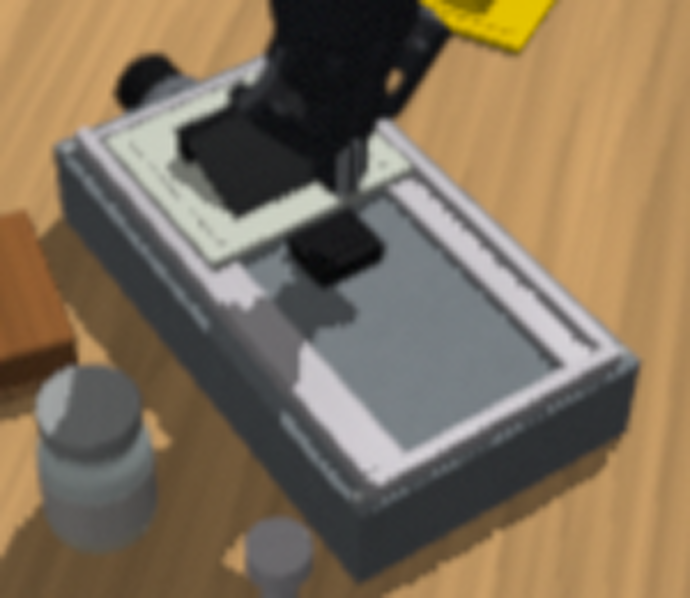

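The fingertips show at crop (350,195), about 15 mm above the tab, whose top centre is at crop (336,240). I'll check the offset by projection.

Run:
```python
from h import *
from plant import cams
m=cams.camera_model("side");R=np.array(m["R"]);t=np.array(m["t"]).ravel()
def pr(p):
    c=R@np.array(p)+t; return np.round([(m["fx"]*c[0]/c[2]+m["cx"]-265)*4.6,(m["fy"]*c[1]/c[2]+m["cy"]-160)*4.6])
print(pr([581.2,58.7,89]),pr([581.2,58.7,74]))
print(ray(m,265+350/4.6,160+193/4.6,89), ray(m,265+337/4.6,160+238/4.6,74))
```

```text
[336. 215.] [335. 234.]
[577.72588385  39.89800871  89.        ] [579.69541716  61.23553215  74.        ]
```

move_arm([
  [[0,0,0.08],[0,0,0],-1],
  [[0,0,0.12],[0,0,0],-1],
  [[0,0,0.15],[0,0,0],-1],
  [[0,0,0.17],[0,0,0],-1],
  [[0,0,0.17],[0,0,0],-1],
])

```text
clock: 5.1
position: [580.0, 59.5, 80.9]
eef_rot: [0.35, 0.937, -0.0, -0.0]
ft_force: [-0.4, -0.5, -1.1]
finger_gap: -0.0
grasp_force: 0.0
```

Run:
```python
from plant import cams,readout
import cv2
s=readout.state();print(s["position"],s["ft_force"],s["eef_rot"])
im=cams.snapshot("side")[185:240,305:370];cv2.imwrite("pics/s3.png",cv2.resize(im[:,:,::-1],None,fx=10,fy=10,interpolation=cv2.INTER_CUBIC))
s=readout.state();print(s["position"],s["ft_force"],s["eef_rot"])
```

```text
[580.04271958  59.51949626  80.89021032] [-0.39829502 -0.49516079 -1.11509653] [ 3.49813663e-01  9.36819172e-01 -1.47335934e-04 -4.66513179e-04]
[580.26124419  59.49125275  81.14976211] [0.67687427 0.43312049 0.70883427] [ 3.49874123e-01  9.36796683e-01 -7.74329979e-05 -2.60496187e-04]
```

View pics/s3.png

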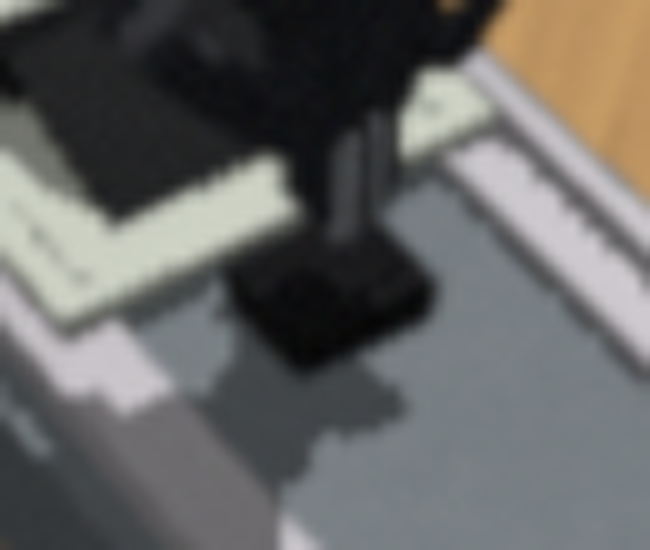

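The tips end over the tab's top, at crop (355,240) against a tab centre of about (333,280), clear of the cover's front edge. I'll nudge 3 mm away from the cover and press down.

move_arm([
  [[0.03,0,0.02],[0,0,0],-1],
  [[0.03,0,0.04],[0,0,0],-1],
  [[0.03,0,0.06],[0,0,0],-1],
  [[0.03,0,0.07],[0,0,0],-1],
  [[0.03,0,0.08],[0,0,0],-1],
  [[0.03,0,0.08],[0,0,0],-1],
])

```text
clock: 5.75
position: [578.1, 61.4, 73.2]
eef_rot: [0.35, 0.937, -0.0, -0.0]
ft_force: [-0.2, -0.5, 0.3]
finger_gap: -0.0
grasp_force: 0.0
```

move_arm([
  [[0,0,0.02],[0,0,0],-1],
  [[0,0,0.03],[0,0,0],-1],
  [[0,0,0.04],[0,0,0],-1],
])

```text
clock: 6.05
position: [578.2, 61.4, 69.3]
eef_rot: [0.35, 0.937, -0.0, -0.0]
ft_force: [0.3, -0.1, -1.4]
finger_gap: -0.0
grasp_force: 0.0
```

Run:
```python
from plant import cams,readout
import cv2
im=cams.snapshot("side")[185:240,305:370];cv2.imwrite("pics/s4.png",cv2.resize(im[:,:,::-1],None,fx=10,fy=10,interpolation=cv2.INTER_CUBIC))
s=readout.state();print(s["position"],s["ft_force"],cams.find_in("side","tab_top"))
```

```text
[577.99304758  61.36304518  69.10833254] [0.99767477 0.89539754 0.2349984 ] [{'position': [585.4, 66.2, 76.5], 'conf': 0.48}]
```

View pics/s4.png

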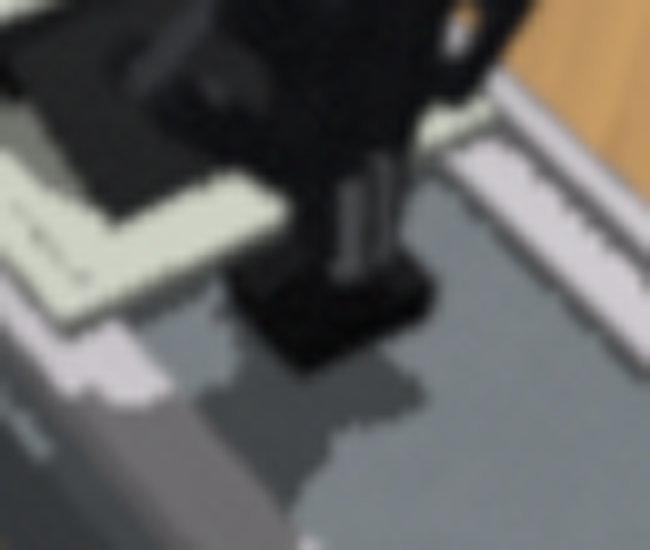

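The tab is unmoved and the tips are still a few mm above it, so the tip offset differs from what I assumed. I'll keep going down in small steps while watching the force.

move_arm([
  [[0,0,0.01],[0,0,0],-1],
  [[0,0,0.02],[0,0,0],-1],
  [[0,0,0.03],[0,0,0],-1],
  [[0,0,0.04],[0,0,0],-1],
])

```text
clock: 6.55
position: [578.2, 61.4, 65.3]
eef_rot: [0.35, 0.937, -0.0, 0.0]
ft_force: [0.3, 0.2, 0.6]
finger_gap: 0.1
grasp_force: 0.0
```

move_arm([
  [[0,0,0.01],[0,0,0],-1],
  [[0,0,0.02],[0,0,0],-1],
  [[0,0,0.03],[0,0,0],-1],
])

```text
clock: 6.85
position: [578.2, 61.4, 62.3]
eef_rot: [0.35, 0.937, 0.0, -0.0]
ft_force: [0.6, 0.2, 0.1]
finger_gap: 0.0
grasp_force: 0.0
```

move_arm([
  [[0,0,0.01],[0,0,0],-1],
  [[0,0,0.02],[0,0,0],-1],
  [[0,0,0.03],[0,0,0],-1],
])

```text
clock: 7.15
position: [578.2, 61.4, 59.6]
eef_rot: [0.35, 0.937, -0.0, -0.0]
ft_force: [-1.3, -0.9, 3.2]
finger_gap: -0.1
grasp_force: 1.9
```

Run:
```python
from plant import cams,readout
import cv2,numpy as np
a=cams.snapshot("side")[185:240,305:370]
b=cams.snapshot("scene")[170:225,300:365]
cv2.imwrite("pics/s5.png",np.hstack([cv2.resize(i[:,:,::-1],(400,340),interpolation=cv2.INTER_CUBIC) for i in(a,b)]))
s=readout.state();print(s["position"],s["ft_force"],s["tau"])
```

```text
[578.25046504  61.40319093  59.57830573] [-0.78599054  0.1643008   1.05017404] [-2.88481812e-02 -3.80143619e+01 -2.52741247e+01  3.21284439e-03
 -1.46605354e-01  6.34920980e-05]
```

View pics/s5.png

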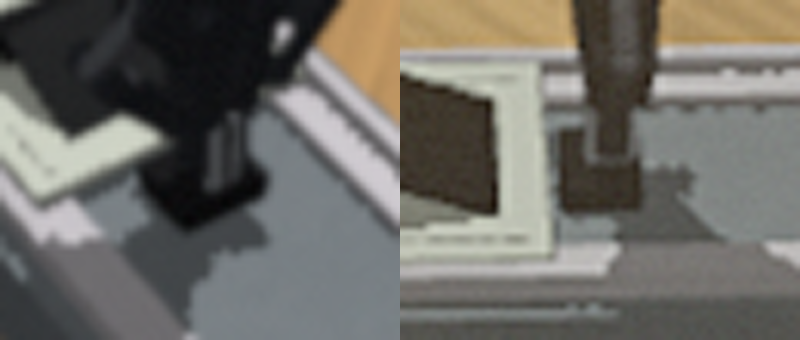

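The tips now sit on the tab (first contact, TCP z about 60), well clear of the cover. That puts the tips about 14 mm above the reported TCP. I'll press 12 mm further to the stop.

move_arm([
  [[0,0,0.02],[0,0,0],-1],
  [[0,0,0.04],[0,0,0],-1],
  [[0,0,0.06],[0,0,0],-1],
  [[0,0,0.08],[0,0,0],-1],
  [[0,0,0.09],[0,0,0],-1],
])

```text
clock: 7.75
position: [578.3, 61.4, 50.3]
eef_rot: [0.35, 0.937, 0.0, 0.0]
ft_force: [-2.0, 0.8, 3.8]
finger_gap: 0.1
grasp_force: 1.9
```

move_arm([
  [[0,0,0.01],[0,0,0],-1],
  [[0,0,0.02],[0,0,0],-1],
  [[0,0,0.03],[0,0,0],-1],
])

```text
clock: 8.05
position: [578.3, 61.4, 49.1]
eef_rot: [0.35, 0.937, -0.0, -0.0]
ft_force: [-7.2, -0.4, 16.6]
finger_gap: 0.0
grasp_force: 8.3
```

The tab has hit its firm stop (tips at 62 mm, 16 N). Next I rise and move behind the lug.

move_arm([
  [[0,0,-0.3],[0,0,0],-1],
  [[0,0,-0.7],[0,0,0],-1],
  [[-0.3,0,-0.8],[0,0,0],-1],
  [[-0.7,0,-0.8],[0,0,0],-1],
  [[-1,0,-0.8],[0,0,0],-1],
  [[-1,0,-0.8],[0,0,0],-1],
])

```text
clock: 8.65
position: [656.6, -7.1, 127.3]
eef_rot: [0.351, 0.936, -0.0, 0.002]
ft_force: [0.5, 0.5, -0.6]
finger_gap: -0.2
grasp_force: 0.0
```

move_arm([
  [[-0.28,0.01,0],[0,0,0],-1],
  [[-0.28,0.01,0],[0,0,0],-1],
  [[-0.28,0.01,0.1],[0,0,0],-1],
  [[-0.28,0.01,0.2],[0,0,0],-1],
  [[-0.28,0.01,0.2],[0,0,0],-1],
])

```text
clock: 9.15
position: [672.4, -20.6, 103.9]
eef_rot: [0.35, 0.937, -0.001, -0.003]
ft_force: [-0.5, -0.1, -1.2]
finger_gap: -0.0
grasp_force: 0.0
```

Run:
```python
from plant import cams,readout
import cv2,numpy as np
a=cams.snapshot("side")[160:220,280:360]
b=cams.snapshot("scene")[160:220,260:340]
cv2.imwrite("pics/s6.png",np.hstack([cv2.resize(i[:,:,::-1],(400,300),interpolation=cv2.INTER_CUBIC) for i in(a,b)]))
s=readout.state();print(s["position"],s["ft_force"],s["joint_positions"])
p=s["position"][:2]-[586,56];c,q=np.cos(np.radians(48.8)),np.sin(np.radians(48.8));print("box",p@[c,q],p@[-q,c])
```

```text
[674.08372308 -20.93278453 106.06466647] [ 0.61739178 -0.46387466  0.28638164] [-1.35073586e-01  4.26710728e-01  1.56658779e+00  1.11005821e-04
  1.15090162e+00 -9.91751482e-01]
box 0.1344459319894961 -116.95032078510114
```

View pics/s6.png

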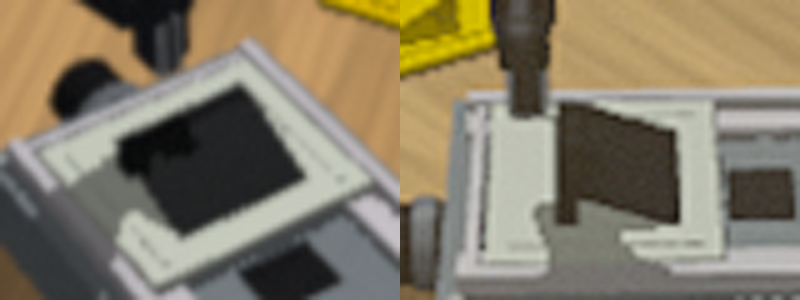

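The tab is flush with the deck. The fingers are over the plate behind the lug (scene crop (527,110), push face at 558, about 6 mm gap). Now I descend.

move_arm([
  [[0,0,0.1],[0,0,0],-1],
  [[0,0,0.2],[0,0,0],-1],
  [[0,0,0.3],[0,0,0],-1],
  [[0,0,0.36],[0,0,0],-1],
  [[0,0,0.38],[0,0,0],-1],
  [[0,0,0.38],[0,0,0],-1],
])

```text
clock: 9.85
position: [675.1, -21.8, 68.7]
eef_rot: [0.35, 0.937, -0.0, -0.001]
ft_force: [0.2, 0.2, -0.2]
finger_gap: -0.1
grasp_force: 0.0
```

move_arm([
  [[0.04,0,0],[0,0,0],-1],
  [[0.08,0,0],[0,0,0],-1],
  [[0.12,0,0],[0,0,0],-1],
  [[0.17,0,0],[0,0,0],-1],
  [[0.22,0,0],[0,0,0],-1],
  [[0.27,0,0],[0,0,0],-1],
])

```text
clock: 10.45
position: [655.5, -4.0, 70.1]
eef_rot: [0.35, 0.937, 0.0, 0.001]
ft_force: [2.8, -1.6, -0.1]
finger_gap: 0.0
grasp_force: 1.5
```

Run:
```python
from plant import cams
for c in("scene","side"):
    cams.snapshot(c)
    print([(d["position"],d["conf"]) for l in("cover","lug_face") for d in cams.find_in(c,l) if d["position"][2]>40])
```

```text
[([638.6, 24.4, 69.1], 0.59), ([639.7, 31.9, 71.8], 0.72)]
[([618.4, 30.1, 71.3], 0.69), ([541.9, 113.8, 59.4], 0.37), ([622.8, 34.4, 72.5], 0.88), ([540.8, 115.6, 58.9], 0.39)]
```

The cover is moving with about 3 N on the lug, so I'll continue.

move_arm([
  [[0.06,0,0],[0,0,0],-1],
  [[0.12,0,0],[0,0,0],-1],
  [[0.18,0,0],[0,0,0],-1],
  [[0.24,0,0],[0,0,0],-1],
  [[0.3,0,0],[0,0,0],-1],
  [[0.36,0,0],[0,0,0],-1],
  [[0.42,0,0],[0,0,0],-1],
  [[0.48,0,0],[0,0,0],-1],
  [[0.54,0,0],[0,0,0],-1],
  [[0.6,0,0],[0,0,0],-1],
  [[0.65,0,0],[0,0,0],-1],
  [[0.7,0,0],[0,0,0],-1],
  [[0.7,0,0],[0,0,0],-1],
])

```text
clock: 12.05
position: [601.4, 42.6, 69.5]
eef_rot: [0.35, 0.937, 0.0, -0.001]
ft_force: [0.5, -0.3, -0.0]
finger_gap: 0.2
grasp_force: 0.0
```

move_arm([
  [[0.06,0,0],[0,0,0],-1],
  [[0.12,0,0],[0,0,0],-1],
  [[0.18,0,0],[0,0,0],-1],
  [[0.23,0,0],[0,0,0],-1],
  [[0.28,0,0],[0,0,0],-1],
  [[0.32,0,0],[0,0,0],-1],
  [[0.36,0,0],[0,0,0],-1],
  [[0.39,0,0],[0,0,0],-1],
  [[0.4,0,0],[0,0,0],-1],
  [[0.4,0,0],[0,0,0],-1],
])

```text
clock: 13.05
position: [572.1, 68.3, 69.6]
eef_rot: [0.35, 0.937, 0.0, 0.0]
ft_force: [2.6, -1.1, 1.3]
finger_gap: -0.1
grasp_force: 1.0
```

Run:
```python
from plant import cams,readout
import numpy as np
c_,q=np.cos(np.radians(48.8)),np.sin(np.radians(48.8))
f=lambda P:np.round([(P[:2]-np.array([586,56]))@[c_,q],(P[:2]-np.array([586,56]))@[-q,c_],P[2]])
print("tcp",f(readout.state()["position"]))
for c in("scene","side"):
    cams.snapshot(c)
    print([(l,f(np.array(d["position"])),d["conf"]) for l in("cover","lug_face") for d in cams.find_in(c,l) if d["position"][2]>40])
```

```text
tcp [ 0. 19. 70.]
[('cover', array([11., 51., 72.]), 0.81), ('cover', array([ 39., -37.,  58.]), 0.62), ('cover', array([139., 145.,  57.]), 0.6), ('lug_face', array([20., 54., 72.]), 0.63)]
[('cover', array([ 3., 64., 72.]), 0.65), ('lug_face', array([ 9., 65., 69.]), 0.96)]
```

The cover is at y of about 55 mm. I'll back off and lift clear.

move_arm([
  [[-0.04,0,0],[0,0,0],-1],
  [[-0.08,0,-0.02],[0,0,0],-1],
  [[-0.1,0,-0.3],[0,0,0],-1],
  [[-0.1,0,-0.7],[0,0,0],-1],
  [[-0.1,0,-1],[0,0,0],-1],
  [[-0.1,0,-1],[0,0,0],-1],
  [[-0.1,0,-1],[0,0,0],-1],
])

```text
clock: 14.05
position: [579.8, 61.4, 170.0]
eef_rot: [0.35, 0.937, 0.0, 0.0]
ft_force: [-0.3, 0.4, -0.9]
finger_gap: 0.3
grasp_force: 0.0
```

Run:
```python
from plant import cams,readout
import numpy as np
c_,q=np.cos(np.radians(48.8)),np.sin(np.radians(48.8))
f=lambda P:np.round([(P[:2]-np.array([586,56]))@[c_,q],(P[:2]-np.array([586,56]))@[-q,c_],P[2]])
s=readout.state();print("tcp",f(s["position"]),s["ft_force"])
for c in("scene","side","wrist"):
    cams.snapshot(c)
    print(c,[(l,f(np.array(d["position"])),d["conf"]) for l in("cover","lug_face","filter_mid","tab_top") for d in cams.find_in(c,l) if d["position"][2]>30])
    print([(l,np.round(cams.find_in(c,l)[0]["position"])) for l in("jar","sanding_block","bench_dog") if cams.find_in(c,l)])
```

```text
tcp [ -0.   8. 170.] [-0.3338834   0.44890524 -0.89478815]
scene [('cover', array([ 6., 50., 70.]), 0.97), ('lug_face', array([137., 142.,  51.]), 0.24), ('filter_mid', array([ 37., -37.,  58.]), 0.57), ('tab_top', array([ 174., -103.,   39.]), 0.57), ('tab_top', array([11., 48., 69.]), 0.53), ('tab_top', array([139., 144.,  56.]), 0.29)]
[('jar', array([688., 226.,  62.])), ('sanding_block', array([638.,  57.,  54.])), ('bench_dog', array([568., 255.,  52.]))]
side [('cover', array([ 4., 66., 72.]), 0.61), ('lug_face', array([ 7., 64., 72.]), 0.96), ('filter_mid', array([36., 15., 60.]), 0.64)]
[('jar', array([541., 100.,  70.])), ('sanding_block', array([760., 124.,  44.])), ('bench_dog', array([564., 257.,  59.]))]
wrist [('cover', array([-1., 59., 72.]), 0.77), ('lug_face', array([-3., 61., 77.]), 0.64), ('filter_mid', array([ 4., 57., 62.]), 0.74), ('tab_top', array([ -1., -10.,  60.]), 0.66)]
[('jar', array([659., 210.,  84.])), ('sanding_block', array([757., 110.,  34.])), ('bench_dog', array([564., 248.,  58.]))]
```

The cover is at y of about 55–60 mm, the bystanders are where they were, and the arm is clear.

```bash
python3 -c "
from plant import hand_in
print(hand_in())"
```

```text
the job is handed in; nothing more can be done
None
```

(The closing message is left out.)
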